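# Find the fuller tin by weight and dock it in the spring-grip holder

### The job

Two identical closed tins of laundry tablets stand on the worktop and one is fuller. Lift the left tin (from the robot's side) about 5 cm straight up to feel its weight and set it down again on that side, then lift the right tin the same way; put the heavier of the two upright into the round spring-grip holder and press it gently down, without a hard push or thump, until its bottom truly rests on the mat on the holder's floor. Leave the lighter tin standing upright on the worktop, and do not disturb the bottle, the spray can, the soap carton or the thread spool.

Things in the scene. Friction and masses are not known exactly. Their poses are not given: they have to be found in the camera images.
- tin_a: closed plain metal tin of laundry tablets, outwardly the same as the other; round, diameter 60, height 90 mm, lid flush (thin seam 21 mm below the top, 2 mm pull tab on top), foot chamfered 3 mm; origin at the centre of its underside, z up. Either tin may be the fuller, which weighs at least 1.7 times the other (both under 0.7 kg). One stands at y > 0.1 (left), one at y < -0.1
- tin_b: closed plain metal tin of laundry tablets, outwardly the same as the other; round, diameter 60, height 90 mm, lid flush (thin seam 21 mm below the top, 2 mm pull tab on top), foot chamfered 3 mm; origin at the centre of its underside, z up. Either tin may be the fuller, which weighs at least 1.7 times the other (both under 0.7 kg). One stands at y > 0.1 (left), one at y < -0.1
- holder: fixed white plastic holder with a grey spring housing on either side: square foot 100x100x6 mm, on it a round cup, outer diameter 75, inner 64 mm, rim 42 mm above the worktop (34 mm deep inside), no lead-in chamfer; origin at the centre of its underside, z up
- holder_floor (a point): centre of the top of the cup's floor mat, 8 mm above the worktop; a seated tin's origin coincides with it
- holder_mat: black rubber disc, diameter 61, thickness 2 mm, fixed on the cup's floor; origin at the centre of its underside, 6 mm above the worktop; the tin must come to rest on it
- holder_pads (a point): point on the cup's axis midway between two opposed rubber pads, 28 mm above the worktop; the pads face along the holder's y, stand 3.5 mm in from the wall, sprung inward with about 7 N each; a tin pushes each back 1.5 mm. Even the fuller tin does not sink home by its own weight: it takes a further push of about 2 to 15 N
- worktop: the fixed wooden worktop on which everything stands; its top is at z = 0 (its own origin, 79 mm below the top, is of no use)
- bottle_navy: navy-blue bottle with a red cap, 47x56x180 mm; origin under its centre; a bystander, leave alone
- starch: red aerosol can, diameter 59, height 198 mm; origin under its centre; a bystander, leave alone
- soap_box: small red soap carton 47x64x44 mm; origin under its centre; a bystander, leave alone
- spool: spool of white thread standing on end, diameter 28, height 43 mm; origin under its centre; a bystander, leave alone

How it is judged:
By the outcome, as a careful person would: the job done as asked, in the order asked, and still so for the second after the job is handed in, with the robot touching nothing.
It also fails if it takes over 72 s, if anything falls off the work surface, if the arm or the gripper's body presses on something with over 40 N, if the wrist force passes 120 N, or if a joint passes its speed limit or range.

### The arm

A 6-joint arm with a two-finger parallel gripper is mounted at the origin on a cart in front of the work surface, level with it; the furniture and walls round the work are solid. World frame = base frame: x ahead of the robot, y to its left, z up, the work surface at z = 0. Lengths are in m, angles in rad, forces in N, time in s.
With the tool pointing down it reaches from about 0.325 to 0.9 m from the base axis. Payload 6.1 kg.
Tool frame: the origin (TCP) lies on the centre line of the jaws, within the pads' length; the fingertips stand 11 mm ahead of it and the grasp point (between the pads) lies 8 mm behind it; z points along the fingers, y is the line along which they close (so a half turn about z gives the same grasp; the last joint's range is limited). The gripper opens to 87 mm and grips with 3 to 60 N. Pads are 19 mm wide; open, the fingers measure 117 mm over their backs; the gripper's body (75 mm by 190 mm) begins 51 mm behind the grasp point.
Start: joints at [-1.239, 0.22, 1.526, -0, 1.395, -0.126], TCP at [0.276, -0.561, 0.234] pointing down, gripper open.
Joint ranges: [-2.98, 2.98], [-0.91, 2.08], [0.09, 2.57], [-1.24, 4.39], [0.2, 2.65], [-2.68, 2.68]. Speed limits (rad/s): [2.57, 2.57, 3.01, 3.14, 3.14, 3.14].

### API

Orientations are given as a unit quaternion [x, y, z, w].
In Python, from cell import manip, vision gives the robot as it stands. Calls block until the motion is done:
- manip.move_ptp(position, orientation): joint-space move of the TCP to a pose.
- manip.movel(position, attitude=None, speed=0.15, max_force=None): straight line of the TCP; attitude=None keeps the orientation; speed is the mean speed in m/s. With max_force (N) it stops when the force on the tool has changed by that much, and returns True; else False.
- manip.move_j(angles): joint-space move.
- manip.gripper_open() and manip.grasp(): open the fingers fully, or close them until they stop; the grip force is fixed at half the most.
- manip.hold(seconds).
- manip.solve_ik(position, orientation): joint angles nearest the present ones, or None.
- vision.read_camera(name): name is "side" or "top"; returns (picture, depth): 384x512x3 uint8, red, green, blue; 384x512 float32, m along the optical axis (not along the pixel's ray), 0 where there is no reading.
- vision.get_calibration(name): a dict with "mtx" (3x3 intrinsics, pixels), "D" ([k1, k2, p1, p2, k3] as OpenCV has them; the pictures are not rectified), "R" (3x3) and "t" (3): a world point X has camera coordinates R X + t. Camera axes: x right, y down, z forward; pixel columns grow to the right and rows downward; lengths in m; the calibration is good to about 2 mm. A picture is of the moment at which its call begins. get_calibration takes no time and is no camera call.
A pose or a line that the arm cannot do raises manip.PlanningError and nothing moves.
- manip.close_job(): hands the job in; it is judged then, once.
Readings, each from a call of its own:
- manip.get_time_s(): time.
- manip.get_joints(): joint angles.
- manip.get_dq(): joint speeds.
- manip.get_joint_efforts(): joint torques, N m.
- manip.get_tcp_pos(): TCP position.
- manip.get_tcp_rot(): TCP orientation.
- manip.get_ft_force(): force on the tool from outside, world axes, zero at the start.
- manip.get_moment(): the same for the moment, N m.
- manip.get_gripper_width(): opening from 0.0 (shut) to 1.0 (fully open).
- manip.get_grasp_force(): force on a finger pad.
Only numpy, scipy, OpenCV 4.12 (cv2) and the standard library are available. Lean on these libraries where they do the work, as an engineer would, in place of code of your own. Each camera call takes 0.05 s, during which the arm holds its last target. There are 200 camera calls.

## Working session

There is one attempt and no reset: what is moved stays moved. The work goes in short steps, each a Python script; the robot and the scene stay as the last script left them, time stands still between calls to the robot, and variables do not carry over. Pictures are saved under pics/ and viewed, at most 10 in all, crops included, and the job is handed in when it is done.

```bash
mkdir -p pics; python3 - <<'E'
from cell import manip, vision
import cv2,numpy as np
for n in("side","top"):
    p,d=vision.read_camera(n); np.savez(f"pics/{n}0.npz",p=p,d=d)
    cv2.imwrite(f"pics/{n}0.png",p[...,::-1]); c=vision.get_calibration(n)
    print(n,c["mtx"].tolist(),c["D"],"C",-c["R"].T@c["t"],c["R"].round(3).tolist())
print(manip.get_time_s(),manip.get_tcp_rot(),manip.get_ft_force())
E
```

```text
side [[450.84279011716217, 0.0, 249.2888832781388], [0.0, 450.84279011716217, 187.55250046045842], [0.0, 0.0, 1.0]] [-0.14596441  0.          0.          0.          0.        ] C [0.49261228 0.99755509 0.87698202] [[-0.998, -0.057, 0.021], [-0.053, 0.663, -0.747], [0.029, -0.747, -0.665]]
top [[448.33179155689606, 0.0, 255.92152056905687], [0.0, 448.33179155689606, 197.42837536383888], [0.0, 0.0, 1.0]] [0.01164153 0.         0.         0.         0.        ] C [0.47497279 0.07710413 1.36635523] [[0.022, -1.0, 0.003], [-0.999, -0.022, -0.039], [0.039, -0.002, -0.999]]
0.1 [ 9.73924626e-01  2.26870129e-01 -8.33602686e-05 -8.72612093e-04] [ 0.33431611 -1.10572238  0.46566299]
```

View pics/top0.png

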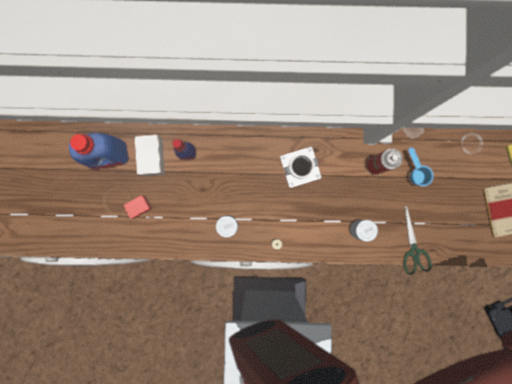

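View pics/side0.png

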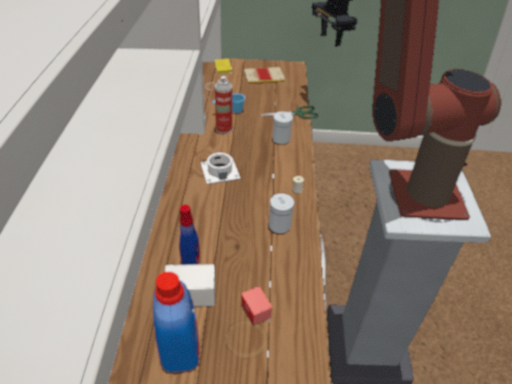

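The top view shows the tins at about (227,227) on the left and (366,231) on the right. The holder is at (301,167), the spool at (277,244), the carton at (136,207), the bottle at (183,150) and the spray can at (390,160). The side view has the left tin at (281,213), the right tin at (283,127), and the holder at (220,165).

```bash
cat > h.py <<'E'
import numpy as np,cv2
from cell import manip,vision
def und(n,uv):
    c=vision.get_calibration(n)
    q=cv2.undistortPoints(np.asarray(uv,float).reshape(-1,1,2),c["mtx"],c["D"])[:,0]
    return c,np.c_[q,np.ones(len(q))]
def cloud(n,d):
    v,u=np.mgrid[:384,:512]; c,q=und(n,np.c_[u.ravel(),v.ravel()])
    X=(q*d.reshape(-1,1)-c["t"])@c["R"]; X[d.ravel()==0]=np.nan
    return X.reshape(384,512,3)
def rays(n,uv,z=None):
    c,q=und(n,uv); C=-c["R"].T@c["t"]; D=q@c["R"]
    return (C,D) if z is None else C+D*((z-C[2])/D[:,2])[:,None]
def tri(a,b):
    (C1,D1),(C2,D2)=rays("top",[a]),rays("side",[b]); D1,D2=D1[0],D2[0]
    s=np.linalg.lstsq(np.c_[D1,-D2],C2-C1,rcond=None)[0]
    P,Q=C1+s[0]*D1,C2+s[1]*D2; return (P+Q)/2,np.linalg.norm(P-Q)
E
python3 - <<'E'
from h import *
import warnings
ims={n:np.load(f"pics/{n}0.npz") for n in("top","side")}
W={n:cloud(n,ims[n]["d"]) for n in ims}
np.set_printoptions(precision=4,suppress=True)
guess={"L":(227,227),"R":(366,231),"H":(301,167)}
for k,(u,v) in guess.items():
    g=W["top"][v,u]; print(k,"guess",g)
    for n in W:
        X=W[n]; z0=(.075,.105) if k!="H" else (.034,.05)
        m=(np.hypot(X[...,0]-g[0],X[...,1]-g[1])<.07)&(X[...,2]>z0[0])&(X[...,2]<z0[1])
        P=X[m]; print(n,m.sum(),"zmed",np.median(P[:,2]),"lo",P.min(0),"hi",P.max(0),"mid",(P.min(0)+P.max(0))/2)
        cs,_=cv2.findContours(m.astype(np.uint8),0,1); cc=max(cs,key=cv2.contourArea); print("  px ellipse",cv2.fitEllipse(cc))
X=W["top"]
print("table z", np.nanmedian(X[180:200,230:280,2]))
for r in range(60,180,10): print(r,X[r,240],X[r,300],X[r,360])
big=[cv2.resize(ims["top"]["p"][130:260,190:410],None,fx=3.6,fy=3.6,interpolation=2)]
cv2.imwrite("pics/c1.png",big[0][...,::-1])
s=ims["side"]["p"][100:240,185:315]; cv2.imwrite("pics/c2.png",cv2.resize(s,None,fx=4.2,fy=4.2,interpolation=2)[...,::-1])
E
```

```text
L guess [0.4394 0.1546 0.0909]
top 350 zmed 0.09025800374266152 lo [0.4135 0.1291 0.0753] hi [0.4707 0.1866 0.0977] mid [0.4421 0.1578 0.0865]
  px ellipse ((225.93885803222656, 226.15325927734375), (19.956514358520508, 20.54891586303711), 60.26502227783203)
side 381 zmed 0.08999207689713956 lo [0.4116 0.1299 0.0752] hi [0.4708 0.1913 0.0944] mid [0.4412 0.1606 0.0848]
  px ellipse ((281.7152099609375, 203.29925537109375), (19.1141300201416, 23.422624588012695), 94.71751403808594)
R guess [ 0.4369 -0.2399  0.0917]
top 382 zmed 0.09015298533784899 lo [ 0.4108 -0.2722  0.0762] hi [ 0.4682 -0.2103  0.0972] mid [ 0.4395 -0.2413  0.0867]
  px ellipse ((366.0150451660156, 230.13600158691406), (20.288734436035156, 22.229450225830078), 99.95356750488281)
side 222 zmed 0.09019831300622669 lo [ 0.4082 -0.2684  0.0751] hi [ 0.4672 -0.2069  0.0964] mid [ 0.4377 -0.2377  0.0858]
  px ellipse ((282.8304443359375, 118.14871215820312), (13.293004035949707, 19.314876556396484), 93.00354766845703)
H guess [ 0.6242 -0.0608  0.008 ]
top 190 zmed 0.03988898539317255 lo [ 0.5879 -0.1052  0.0341] hi [ 0.66
[... 679 characters left out ...]
065] [ 0.7761 -0.0248  0.3051] [ 0.7796 -0.1684  0.3039]
100 [0.7499 0.1182 0.3004] [ 0.7536 -0.0258  0.2989] [ 0.7548 -0.1681  0.3068]
110 [0.7252 0.1175 0.303 ] [ 0.7279 -0.0257  0.3052] [ 0.7311 -0.1688  0.3054]
120 [0.7004 0.1169 0.3064] [ 0.7046 -0.0265  0.3019] [ 0.7071 -0.1692  0.3051]
130 [ 0.7353  0.1277 -0.003 ] [ 0.7393 -0.0566 -0.002 ] [ 0.7428 -0.2402  0.0007]
140 [ 0.7039  0.1269 -0.0005] [ 0.7082 -0.0571 -0.0012] [ 0.7124 -0.2412 -0.0014]
150 [0.6729 0.1261 0.0015] [ 0.6758 -0.0566  0.0096] [ 0.6819 -0.2421 -0.0036]
160 [ 0.6424  0.1254 -0.0002] [ 0.6454 -0.0572  0.009 ] [ 0.6505 -0.2415  0.0009]
170 [ 0.6118  0.1248 -0.001 ] [ 0.6153 -0.0582  0.0053] [ 0.6204 -0.2432 -0.0049]
```

View pics/c1.png

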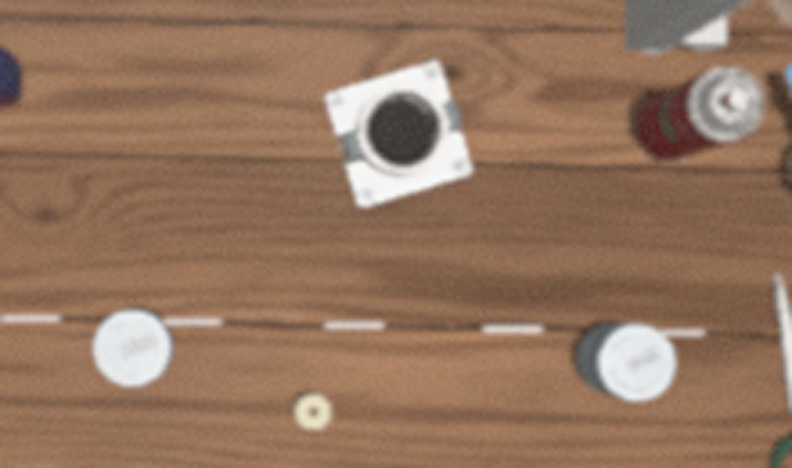

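View pics/c2.png

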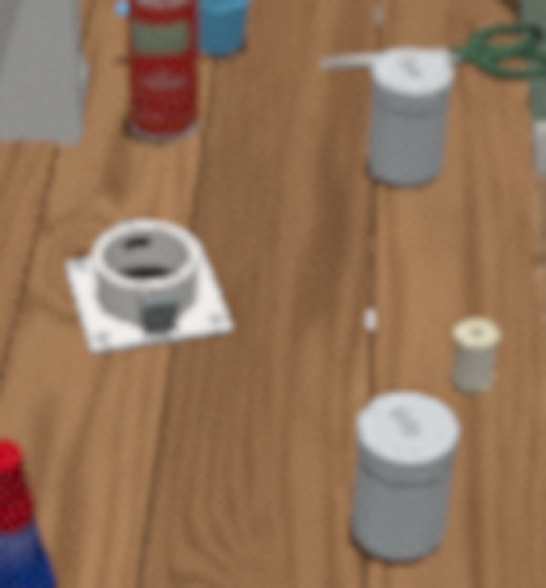

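The crops show the tin lids clear of everything else. The holder foot is yawed by roughly 15°, and its grey housings stay below the rim. A shelf at z≈0.30 starts at x≈0.70. Next I refine the positions by colour contours in both views.

```bash
python3 - <<'E'
from h import *
np.set_printoptions(precision=4,suppress=True)
ims={n:np.load(f"pics/{n}0.npz") for n in("top","side")}
W={n:cloud(n,ims[n]["d"]) for n in ims}
def big(m):
    cs,_=cv2.findContours(m.astype(np.uint8),0,cv2.CHAIN_APPROX_NONE); return max(cs,key=cv2.contourArea)
for k,g in {"L":(.441,.158),"R":(.4385,-.2405)}.items():
    e={}
    for n in W:
        X=W[n]; G=cv2.cvtColor(ims[n]["p"],cv2.COLOR_RGB2GRAY)
        near=np.hypot(X[...,0]-g[0],X[...,1]-g[1])<.045
        m=near&(X[...,2]>.079); v=G[m&(X[...,2]>.086)]; t=cv2.threshold(G[near].reshape(-1,1),0,255,cv2.THRESH_OTSU)[0]
        t=np.median(v)*.85; m&=G>t
        c=big(m); e[n]=cv2.fitEllipse(c)
        P=rays(n,c[:,0],.09); (cx,cy),r=cv2.minEnclosingCircle(P[:,:2].astype(np.float32))
        print(k,n,"thr",t,"ell",e[n],"cast z.09",rays(n,[e[n][0]],.09)[0],"circ",cx,cy,r,"med z",np.median(X[m][:,2]))
    print("  tri",tri(e["top"][0],e["side"][0]))
g=(.6255,-.0573)
e={}
for n in W:
    X=W[n]; p=ims[n]["p"]; hsv=cv2.cvtColor(p,cv2.COLOR_RGB2HSV); near=np.hypot(X[...,0]-g[0],X[...,1]-g[1])<.085
    m=near&(hsv[...,1]<60)&(hsv[...,2]>110); c=big(m)
    if n=="top":
        P=rays(n,c[:,0],.006)[:,:2]; r=cv2.minAreaRect(P.astype(np.float32)); print("H foot",r)
    dk=near&(hsv[...,2]<80)&(np.hypot(X[...,0]-g[0],X[...,1]-g[1])<.04); c=big(dk); el=cv2.fitEllipse(c); print("mat",n,el,rays(n,[el[0]],.008))
    q=(X[...,2]>.034)&(X[...,2]<.05)&near; pts=X[q][:,:2]
    f=lambda s:np.hypot(pts[:,0]-s[0],pts[:,1]-s[1])-.0348
    from scipy.optimize import least_squares
    s=least_squares(f,g,loss="soft_l1",f_scale=.002).x; print("rim circle",n,s,np.abs(f(s)).mean(),"z",np.median(X[q][:,2]))
    rb=near&(X[...,2]>.03)&(hsv[...,1]<60); cR=big(cv2.morphologyEx(rb.astype(np.uint8),3,np.ones((2,2)))); e[n]=cv2.fitEllipse(cR)
print("H tri",tri(e["top"][0],e["side"][0]))
E
```

```text
L top thr 196.35 ell ((226.0808868408203, 226.37722778320312), (19.40317153930664, 19.90268325805664), 66.2040023803711) cast z.09 [0.4411 0.1573 0.09  ] circ 0.44126513600349426 0.15732520818710327 0.029035702347755432 med z 0.09031900642560206
L side thr 177.65 ell ((281.7360534667969, 201.50518798828125), (15.348670959472656, 22.244327545166016), 93.93802642822266) cast z.09 [0.4413 0.1602 0.09  ] circ 0.44086116552352905 0.15993066132068634 0.030057355761528015 med z 0.09056736921557051
  tri (array([0.4411, 0.1575, 0.0874]), np.float64(5.180738696771444e-05))
R top thr 195.5 ell ((366.5797424316406, 230.35952758789062), (19.685565948486328, 19.788982391357422), 80.9825439453125) cast z.09 [ 0.4387 -0.242   0.09  ] circ 0.43944650888442993 -0.24186763167381287 0.02967439964413643 med z 0.09038009664075651
R side thr 172.54999999999998 ell ((282.7886962890625, 116.45963287353516), (9.532930374145508, 17.981409072875977), 93.31539916992188) cast z.09 [ 0.4387 -0.2388  0.09  ] circ 0.4383167028427124 -0.23950733244419098 0.031205298379063606 med z 0.09129340098300313
  tri (array([ 0.4386, -0.2426,  0.0876]), np.float64(9.739787085588132e-05))
H foot ((0.6254413723945618, -0.05916980654001236), (0.10579932481050491, 0.10727943480014801), 18.034626007080078)
mat top ((301.13824462890625, 166.24403381347656), (15.470454216003418, 16.78305435180664), 111.01168823242188) [[ 0.6265 -0.0611  0.008 ]]
rim circle top [ 0.6244 -0.0572] 0.0030538271142201744 z 0.03988898539317255
mat side ((219.5, 164.5), (0.0, 1.0), 0.0) [[ 0.6276 -0.0777  0.008 ]]
rim circle side [ 0.6243 -0.0543] 0.002872034508230765 z 0.03919066054988783
H tri (array([ 0.8462, -0.2727,  0.049 ]), np.float64(0.5134368531212672))
```

```bash
cat >> h.py <<'E'
Q=[1,0,0,0]
def ft(n=6):
    a=[]
    for _ in range(n): manip.hold(.04); a.append(manip.get_ft_force())
    return np.mean(a,0)
def weigh(x,y,zg=.050):
    manip.movel([x,y,.13],Q,speed=.2)
    hit=manip.movel([x,y,zg],speed=.1,max_force=8)
    if hit: print("HIT on approach",manip.get_tcp_pos()); return None
    manip.hold(.2); f0=ft(); manip.grasp(); print("grip",manip.get_gripper_width(),manip.get_grasp_force(),manip.get_tcp_pos())
    manip.movel([x,y,zg+.05],speed=.08); manip.hold(.4); f1=ft()
    print("f0",f0,"f1",f1,"kg",(f0-f1)[2]/9.81,"t",manip.get_time_s(),manip.get_moment()); return (f0-f1)[2]
E
python3 - <<'E'
from h import *
np.set_printoptions(precision=4,suppress=True)
for p in([.441,.158,.05],[.439,-.241,.05],[.6255,-.058,.06],[.6255,-.058,.2]): print(manip.solve_ik(p,Q))
manip.movel([.276,-.50,.31],speed=.25)
manip.move_ptp([.4412,.158,.22],Q); print(manip.get_time_s())
w=weigh(.4412,.158)
if w is not None:
    print("down",manip.movel([.4412,.158,.050],speed=.05,max_force=15),manip.get_tcp_pos(),manip.get_ft_force())
    manip.gripper_open(); manip.movel([.4412,.158,.20],speed=.2)
    print(manip.get_time_s())
E
```

```text
[ 0.1754  0.0711  2.0705 -0.      1.      1.7462]
[-0.6597  0.145   1.989  -0.      1.0076  0.9111]
[-0.2179  0.4017  1.6467 -0.      1.0932  1.3529]
[-0.2179  0.252   1.5529 -0.      1.3367  1.3529]
3.075
grip 0.6906542510590508 29.999630682432326 [0.4412 0.158  0.05  ]
f0 [ 0.3445 -0.6484 -0.3928] f1 [-0.2639 -0.2813 -2.2786] kg 0.19222755934119798 t 7.0917 [ 0.0109  0.0462 -0.028 ]
down False [0.4415 0.1581 0.0501] [-0.0239 -0.0305 -1.9223]
9.9083
```

```bash
python3 - <<'E'
from h import *
np.set_printoptions(precision=4,suppress=True)
manip.move_ptp([.439,-.2415,.20],Q); print(manip.get_time_s())
w=weigh(.439,-.2415)
p,d=vision.read_camera("top"); P,D=vision.read_camera("side")
np.savez("pics/1.npz",p=p,d=d,P=P,D=D)
cv2.imwrite("pics/g1.png",np.hstack([cv2.resize(p[120:300,190:420],(400,313)),cv2.resize(P[60:260,180:340],(390,313))])[...,::-1])
E
```

```text
11.3917
grip 0.6851591731492831 29.999809816581546 [ 0.439  -0.2412  0.05  ]
f0 [-0.1276  0.1124 -0.3499] f1 [ 0.0057  0.1198 -4.9716] kg 0.47112812948861843 t 15.3083 [ 0.0003 -0.0217  0.0098]
```

View pics/g1.png

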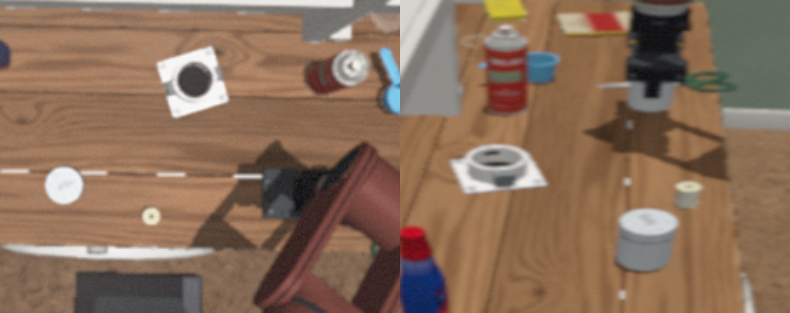

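The left tin weighs about 0.19 kg and the right about 0.47 kg. The picture shows the left tin standing at around (64,185) in the crop, the right tin held and upright, and the bystanders unmoved. I'll set the right tin down as asked, using the left tin's known pose to check the camera bias.

```bash
python3 - <<'E'
from h import *
np.set_printoptions(precision=4,suppress=True)
z=np.load("pics/1.npz")
for n,p,d in(("top",z["p"],z["d"]),("side",z["P"],z["D"])):
    X=cloud(n,d);G=cv2.cvtColor(p,cv2.COLOR_RGB2GRAY);m=(np.hypot(X[...,0]-.441,X[...,1]-.158)<.045)&(X[...,2]>.079);m&=G>.85*np.median(G[m&(X[...,2]>.086)])
    c=max(cv2.findContours(m.astype(np.uint8),0,1)[0],key=cv2.contourArea); e=cv2.fitEllipse(c); print(n,e,rays(n,[e[0]],.09))
    # holder foot / rim
    h=cv2.cvtColor(p,cv2.COLOR_RGB2HSV); near=np.hypot(X[...,0]-.6255,X[...,1]+.058)<.085
    dk=(near&(h[...,2]<(75 if n=="top" else 60))).astype(np.uint8); N,l,s,ce=cv2.connectedComponentsWithStats(dk); print("dark",[(s[i,4],ce[i],rays(n,[ce[i]],.008)[0]) for i in range(1,N) if s[i,4]>15])
    q=(X[...,2]>.034)&(X[...,2]<.05)&near; P=X[q]; print("rim mid",(P.min(0)+P.max(0))/2,P.mean(0), "med z",np.median(P[:,2]))
print(manip.movel([.439,-.2415,.050],speed=.05,max_force=15),manip.get_tcp_pos(),manip.get_ft_force())
manip.gripper_open(); manip.hold(.2); manip.grasp(); print(manip.get_gripper_width(),manip.get_tcp_pos(),manip.get_time_s())
E
```

```text
top ((226.2023162841797, 226.23561096191406), (19.634878158569336, 19.919395446777344), 43.51298522949219) [[0.4415 0.157  0.09  ]]
dark [(np.int32(196), array([301.0051, 166.3367]), array([ 0.6262, -0.0607,  0.008 ]))]
rim mid [ 0.6249 -0.0579  0.0408] [ 0.6238 -0.0574  0.0401] med z 0.040413131542341114
side ((281.66070556640625, 201.4283905029297), (15.256953239440918, 22.376054763793945), 94.59947204589844) [[0.4415 0.16   0.09  ]]
dark []
rim mid [ 0.6258 -0.0568  0.041 ] [ 0.6238 -0.0517  0.0394] med z 0.03945728689970547
False [ 0.4393 -0.2418  0.0502] [ 0.8992  0.5567 -4.5826]
0.6899566273236821 [ 0.439  -0.2416  0.05  ] 18.125
```

```bash
python3 - <<'E'
from h import *
np.set_printoptions(precision=4,suppress=True)
x,y=.6255,-.058
manip.movel([.439,-.2415,.15],speed=.15)
manip.movel([x,y,.15],speed=.2)
manip.movel([x,y,.098],speed=.08); f0=ft(); print("f0",f0,manip.get_time_s())
for z in(.092,.088,.084,.080,.077):
    h=manip.movel([x,y,z],speed=.02,max_force=8); print(z,h,manip.get_tcp_pos(),ft(3)-f0)
    if h: break
print(manip.get_time_s(),manip.get_moment())
E
```

```text
f0 [ 0.248   0.2774 -4.8246] 21.45
0.092 False [ 0.6253 -0.0579  0.0917] [-0.4722  0.0628 -0.106 ]
0.088 False [ 0.6252 -0.058   0.0877] [ 0.0703 -0.6638  0.0844]
0.084 False [ 0.6253 -0.058   0.0837] [-0.1616 -0.2311  0.1058]
0.08 False [ 0.6254 -0.058   0.0797] [-0.5821 -0.5062  0.0401]
0.077 False [ 0.6255 -0.0579  0.0769] [-0.9641  0.2415  0.2171]
23.875 [0.1836 0.0314 0.0014]
```

The tin entered the cup with no contact force. Next I press it down gently in small steps.

```bash
python3 - <<'E'
from h import *
np.set_printoptions(precision=4,suppress=True)
x,y=.6255,-.058
f0=np.array([.25,.28,-4.82])
for z in[.074,.071,.068,.066,.064,.062,.061,.060,.0595,.059,.0585,.058,.0575,.057]:
    h=manip.movel([x,y,z],speed=.012,max_force=12); f=ft(2)-f0; print(z,h,manip.get_tcp_pos(),f)
    if f[2]>24: break
print(manip.get_time_s(),manip.get_moment(),manip.get_gripper_width())
E
```

```text
0.074 False [ 0.626  -0.0577  0.0749] [-2.5467  3.4814 10.4546]
0.071 False [ 0.6258 -0.058   0.0711] [-1.3534  2.2248  7.8473]
0.068 False [ 0.6255 -0.0581  0.0675] [-0.2818  1.7186  3.6255]
0.066 False [ 0.6255 -0.0581  0.0657] [0.621  1.2052 3.2029]
0.064 False [ 0.6255 -0.058   0.0638] [0.2126 1.3816 2.8518]
0.062 False [ 0.6255 -0.058   0.0618] [0.3109 1.4184 3.6282]
0.061 False [ 0.6255 -0.058   0.0609] [0.0079 1.1753 3.5107]
0.06 False [ 0.6255 -0.058   0.0599] [1.2624 0.9837 3.4908]
0.0595 False [ 0.6255 -0.058   0.0595] [0.3815 1.5082 4.0267]
0.059 False [ 0.6255 -0.058   0.059 ] [0.3752 0.7859 4.8188]
0.0585 False [ 0.6255 -0.058   0.0584] [-0.2724  0.954   5.0232]
0.058 False [ 0.6255 -0.058   0.058 ] [0.0241 1.1271 5.635 ]
0.0575 False [ 0.6256 -0.0581  0.058 ] [-1.8274  1.3872 10.4436]
0.057 False [ 0.6256 -0.058   0.058 ] [-4.5766  1.2003 13.0822]
29.1917 [ 0.3754  0.6617 -0.0687] 0.6854733101760274
```

```bash
python3 - <<'E'
from h import *
np.set_printoptions(precision=4,suppress=True)
x,y=.6255,-.058
manip.movel([x,y,.0578],speed=.02); manip.gripper_open(); print("after open",manip.get_ft_force())
print(manip.movel([x,y,.17],speed=.1,max_force=10)); manip.movel([.40,-.05,.25],speed=.25)
manip.hold(.3)
p,d=vision.read_camera("top"); P,D=vision.read_camera("side")
for n,dd in(("top",d),("side",D)):
    for k,g in(("H",(x,y)),("L",(.4412,.158))):
        X=cloud(n,dd); m=(np.hypot(X[...,0]-g[0],X[...,1]-g[1])<.022)&(X[...,2]>.07)&(X[...,2]<.12); A=X[m]
        print(n,k,m.sum(),np.median(A,0)); 
        if m.sum()>20: print("  slope",np.linalg.lstsq(np.c_[A[:,:2]-g,np.ones(len(A))],A[:,2],rcond=None)[0])
print(manip.get_time_s(),manip.get_ft_force())
cv2.imwrite("pics/g2.png",np.hstack([cv2.resize(p[120:300,190:420],(400,313)),cv2.resize(P[60:260,180:340],(390,313))])[...,::-1])
E
```

```text
after open [-0.4672 -0.378   0.6169]
False
top H 189 [ 0.6255 -0.0573  0.0989]
  slope [0.013 0.006 0.099]
top L 189 [0.4419 0.1576 0.0909]
  slope [0.0036 0.0223 0.0907]
side H 107 [ 0.6252 -0.0564  0.0992]
  slope [ 0.0063 -0.006   0.0991]
side L 160 [0.4409 0.1592 0.0911]
  slope [-0.0155 -0.0046  0.091 ]
33.0 [ 0.5576 -0.1921 -0.0065]
```

View pics/g2.png

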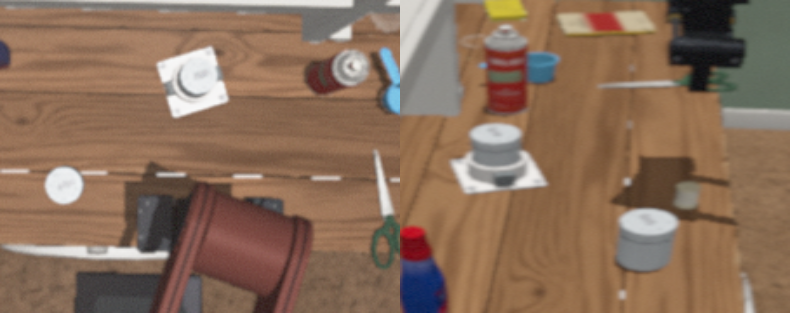

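The right-hand tin stands upright in the holder, at about (197,75) in the crop. Its top sits 8.1 mm higher than the free tin's, which matches the 8 mm floor. The left tin and the bystanders are undisturbed.

```bash
python3 -c "
from cell import manip
print(manip.close_job())"
```

```text
the job is handed in; nothing more can be done
None
```

The job is handed in at about 33 s: the right tin was heavier (0.47 kg against 0.19 kg) and is pressed gently onto the holder's mat, its top about 8 mm above the free tin's, and the lighter tin stands upright on the left with the bystanders untouched.

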